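# Find the worn spring mount of a balance table and flip its tag

## Task

The slab has been taken off this anti-vibration balance table to find the mount whose spring has worn soft. With a fingertip, press the three round pads a few millimetres down and let them up again, one after another from left to right as seen from the robot, then push the red tag of the softest mount all the way down flat to mark it for replacement. Press like a firm finger, not a blow; leave the other two tags standing, lift nothing, and leave the things around the base where they are.

Things in the scene. Friction and masses are not known exactly. Their poses are not given: they have to be found in the camera images.
- base: Base of the balance table: grey rounded metal plate, fixed, 184 x 320 mm, on four feet, its top face 22 mm above the bench. Three look-alike spring mounts stand on it, 105 mm to the left, in the middle (65 mm farther back) and 105 mm to the right, each with a red tag before it. Origin on the bench under the plate; x points away from the robot at yaw 0, y left, z up
- pad_left_top (a point): Centre of the top of the left mount's unpressed pad (point fixed to base): black rubber disc 43 mm across on an aluminium cap over a coil spring, 85 mm above the bench. It sinks straight down up to 10 mm, to a hard stop, and springs back (preload 1.5 N). Which mount is soft changes; they look alike. At 5 mm the soft one takes 5 to 6 N, the others 10 to 13 N. A press of 1.5 mm or more counts
- tag_left (a joint): Angle of the tag of the left mount, rad: at 0 to 0.04 it stands up about 31 degrees above level, pointing toward the robot (base's -x); at 0.55 it lies level on its rest (fully down). A stiff hinge (0.05 N m) leaves it where it is pushed, no spring
- tag_left_face (a point): Upper face of the left mount's red tag, 30 mm along from its hinge; moves with the tag (45 x 28 x 3 mm). Hinge pin: 40 mm from the pad's centre toward the base's -x (nearer the robot), 36 mm above the bench. A fingertip pressed straight down 62 mm from the pad's centre along the base's -x folds it; level, its upper face is 41 mm above the bench
- pad_middle_top (a point): Centre of the top of the middle mount's unpressed pad (point fixed to base): black rubber disc 43 mm across on an aluminium cap over a coil spring, 85 mm above the bench. It sinks straight down up to 10 mm, to a hard stop, and springs back (preload 1.5 N). Which mount is soft changes; they look alike. At 5 mm the soft one takes 5 to 6 N, the others 10 to 13 N. A press of 1.5 mm or more counts
- tag_middle (a joint): Angle of the tag of the middle mount, rad: at 0 to 0.04 it stands up about 31 degrees above level, pointing toward the robot (base's -x); at 0.55 it lies level on its rest (fully down). A stiff hinge (0.05 N m) leaves it where it is pushed, no spring
- tag_middle_face (a point): Upper face of the middle mount's red tag, 30 mm along from its hinge; moves with the tag (45 x 28 x 3 mm). Hinge pin: 40 mm from the pad's centre toward the base's -x (nearer the robot), 36 mm above the bench. A fingertip pressed straight down 62 mm from the pad's centre along the base's -x folds it; level, its upper face is 41 mm above the bench
- pad_right_top (a point): Centre of the top of the right mount's unpressed pad (point fixed to base): black rubber disc 43 mm across on an aluminium cap over a coil spring, 85 mm above the bench. It sinks straight down up to 10 mm, to a hard stop, and springs back (preload 1.5 N). Which mount is soft changes; they look alike. At 5 mm the soft one takes 5 to 6 N, the others 10 to 13 N. A press of 1.5 mm or more counts
- tag_right (a joint): Angle of the tag of the right mount, rad: at 0 to 0.04 it stands up about 31 degrees above level, pointing toward the robot (base's -x); at 0.55 it lies level on its rest (fully down). A stiff hinge (0.05 N m) leaves it where it is pushed, no spring
- tag_right_face (a point): Upper face of the right mount's red tag, 30 mm along from its hinge; moves with the tag (45 x 28 x 3 mm). Hinge pin: 40 mm from the pad's centre toward the base's -x (nearer the robot), 36 mm above the bench. A fingertip pressed straight down 62 mm from the pad's centre along the base's -x folds it; level, its upper face is 41 mm above the bench
- vial_amber: Brown glass vial with black cap, 27 mm across, 66 mm high, to the right of the base, loose; a bystander to be left where it is. Origin at the centre of its underside as placed
- vial_clear: Pale glass vial with black cap, 27 mm across, 66 mm high, to the right of the base, loose; a bystander to be left where it is. Origin at the centre of its underside as placed
- tweezers: Steel tweezers 131 mm long lying to the left of the base, loose; a bystander to be left where it is. Origin at the centre of its underside as placed
- petri: Petri dish 60 mm across, 14 mm high, loose; a bystander to be left where it is. Origin at the centre of its underside as placed
- tape_roll: Yellow tape roll 62 mm across, 18 mm high, loose; a bystander to be left where it is. Origin at the centre of its underside as placed
- tip_box: Off-white carton 60 x 100 x 30 mm, loose; a bystander to be left where it is. Origin at the centre of its underside as placed

How it is judged:
By the outcome, as a careful person would: the job done as asked, in the order asked, and still so for the second after the job is handed in, with the robot touching nothing.
It also fails if it takes over 67 s, if anything falls off the work surface, if the arm or the gripper's body presses on something with over 40 N, if the wrist force passes 120 N, or if a joint passes its speed limit or range.

## Robot

A 6-joint arm with a two-finger parallel gripper is mounted at the origin on a cart in front of the work surface, level with it; the furniture and walls round the work are solid. World frame = base frame: x ahead of the robot, y to its left, z up, the work surface at z = 0. Lengths are in m, angles in rad, forces in N, time in s.
With the tool pointing down it reaches from about 0.425 to 1.125 m from the base axis. Payload 14.9 kg.
Tool frame: the origin (TCP) lies at the very end of the fingers, on their centre line; the grasp point (between the pads) lies 19 mm behind it (robot.grasp_offset is the distance from the TCP to the grasp point, in m); z points along the fingers, y is the line along which they close (so a half turn about z gives the same grasp; the last joint's range is limited). The gripper opens to 91 mm and grips with 3 to 60 N. Pads are 32 mm wide; open, the fingers measure 118 mm over their backs; the gripper's body (76 mm by 178 mm) begins 60 mm behind the grasp point.
Start: joints at [1.254, 0.379, 1.734, -0, 1.028, -0.033], TCP at [0.196, 0.672, 0.214] pointing down, gripper open.
Joint ranges: [-2.77, 2.77], [-0.74, 2.19], [0, 2.66], [-1.06, 4.2], [0.31, 2.87], [-3.08, 3.08]. Speed limits (rad/s): [1.89, 1.89, 2.39, 3.14, 3.14, 3.14].

## Interface

Orientations are given as a 3x3 rotation matrix whose columns are the frame's x, y, z axes.
In Python, from bench import robot, grab_frame, workorder gives the robot as it stands. The module is installed in compiled form; this text tells all that it offers.
- The arm moves only by the tool drive_tool, never from a script. Its argument "commands" is a list that holds one entry, the list of rows, each a list of 7 numbers: the turn, a rotation vector about the tool's x, y, z scaled (see below), then the shift along the tool's x, y, z scaled (see below), then the finger opening in mm, from 0 to 91.2. A call has 1 to 12 rows; each row shifts and turns the commanded pose from where the row before left it, along the tool's axes as they then stand; what a row does not reach is not made up. The controller multiplies each number of a shift by 20 mm and each number of a turn by pi/4 rad. A row lasts 1/8 s, in which the tool goes at most 62.5 mm and 10.7 degrees, less where a joint would pass 70% of its speed; a pose out of reach is approached as far as the arm can. A call with a number of a shift or a turn outside -1 to 1 is refused whole. A call with a gripper value outside its range is refused whole. The fingers move at their own pace and stop on an object; "newtons" is the grip in N (left out, the last holds). Time passes only in rows, so rows that do not move let the fingers close. It gives the time, the measured TCP pose, the force, the opening and the grip force at its end, in the units of the state.
- robot.get_obs(): the state, without advancing time (a new reading comes with each control period).
- grab_frame(name): name is "scene" or "top" or "wrist"; returns a dict with "color" (420x560x3 uint8, blue, green, red), "range_z" (420x560 float32, m along the optical axis (not along the pixel's ray), 0 where there is no reading), "fx", "fy", "cx", "cy" (pixels), "k1" (the pictures are not rectified: a ray, as slopes to the right and down, at radius r is drawn at 1 + k1 r^2 times it, then the intrinsics apply), "world_from_camera" (4x4, takes a point from camera to world coordinates); the wrist camera has in their place "mount" (4x4, takes a point from camera to tool coordinates, whose origin is the TCP and whose axes are the flange's). Camera axes: x right, y up, looking along -z (the intrinsics and any distortion apply to the point x, -y, -z); pixel columns grow to the right and rows downward; lengths in m; the calibration is good to about 2 mm. A picture is of the moment at which its call begins: read the wrist's pose just before it.
- workorder.sign_off(): hands the job in; it is judged then, once.
The state is a dict: "t": time; "qpos": joint angles; "joint_vel": joint speeds; "joint_efforts": joint torques, N m; "tool_pos": TCP position; "ee_rot": TCP orientation; "ft_force": force on the tool from outside, world axes, zero at the start; "torque": the same for the moment, N m; "gripper_width": finger opening in m; "finger_force": force on a finger pad.
Only numpy, scipy, OpenCV 4.12 (cv2) and the standard library are available. Lean on these libraries where they do the work, as an engineer would, in place of code of your own. Each camera call takes 0.05 s, during which the arm holds its last target. There are 200 camera calls.

## Working session

There is one attempt and no reset: what is moved stays moved. The work goes in short steps, Python scripts to look and compute and a tool call to move; the robot and the scene stay as the last step left them, time stands still between calls to the robot, and variables do not carry over. Pictures are saved under pics/ and viewed, at most 10 in all, crops included, and the job is handed in when it is done.

Besides the shell and the picture viewer there is one more tool, called after "Request:" as name(argument=value, ...), one argument or row to a line, values as JSON. drive_tool: Moves the arm, as the interface text tells. Its arguments: {"type":"object","properties":{"commands":{"type":"array"},"newtons":{"type":"number"}},"required":["commands"]}

```bash
mkdir -p pics
cat > h.py <<'E'
import numpy as np, cv2
from bench import robot, grab_frame, workorder
def ray(f,u,v):
    d=np.array([(u-f["cx"])/f["fx"],(v-f["cy"])/f["fy"]]); s=d.copy()
    for _ in range(20): s=d/(1+f["k1"]*(s@s))
    return np.array([s[0],-s[1],-1.0])
def onplane(f,u,v,z):
    T=f["world_from_camera"]; d=T[:3,:3]@ray(f,u,v); o=T[:3,3]
    return o+d*(z-o[2])/d[2]
def depthpt(f,u,v):
    T=f["world_from_camera"]; return (T@np.append(ray(f,u,v)*f["range_z"][int(v),int(u)],1))[:3]
E
python3 - <<'E'
from h import *
o=robot.get_obs(); print(o["t"],o["tool_pos"],o["ee_rot"],o["ft_force"])
for n in ("top","scene"):
    f=grab_frame(n); cv2.imwrite(f"pics/{n}.png",f["color"]); np.save(n,f,allow_pickle=True)
    print(f["world_from_camera"])
E
```

```text
0.0 [0.19587603 0.67159574 0.21326794] [[-9.60006122e-01  2.79978797e-01 -3.44338983e-04]
 [ 2.79979008e-01  9.60005513e-01 -1.08165776e-03]
 [ 2.77260839e-05 -1.13480576e-03 -9.99999356e-01]] [-1.0165685   0.04678534  0.21710788]
[[ 0.03674966  0.97679722 -0.2109897   0.25110683]
 [-0.99930522  0.03723228 -0.00168608 -0.12169528]
 [ 0.00620866  0.21090507  0.97748683  1.37975106]
 [ 0.          0.          0.          1.        ]]
[[-0.80301158  0.29713282 -0.51660865 -0.04969372]
 [-0.59571836 -0.37534033  0.71009808  0.63652904]
 [ 0.01708938  0.87797023  0.4784101   0.6008399 ]
 [ 0.          0.          0.          1.        ]]
```

View pics/top.png

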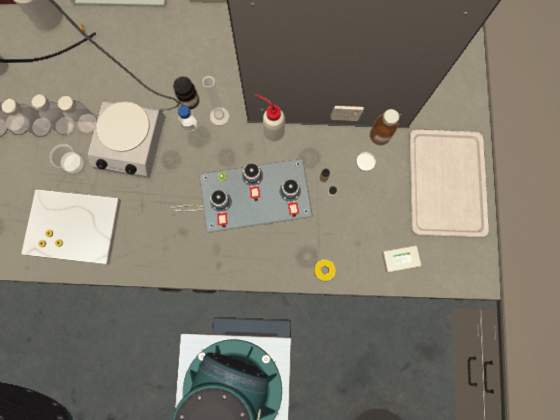

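View pics/scene.png

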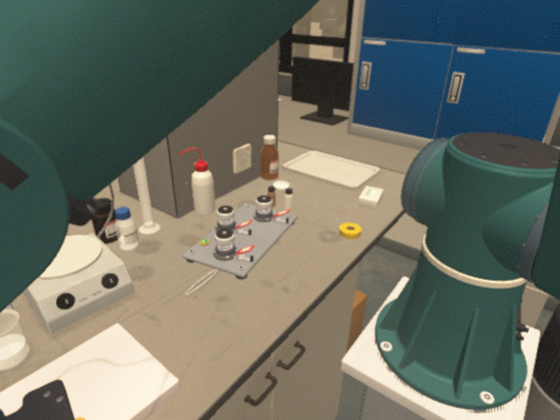

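The top view shows pads near (220,199), (252,172) and (290,188), with red tags near (222,219), (255,192) and (294,209). In the scene view the tall cabinet stands behind the base, and the arm doesn't hide the base.

```bash
cat > m.py <<'E'
from h import *
f=np.load("top.npy",allow_pickle=True).item(); c=f["color"]
hsv=cv2.cvtColor(c,cv2.COLOR_BGR2HSV)
red=((hsv[...,0]<8)|(hsv[...,0]>172))&(hsv[...,1]>130)&(hsv[...,2]>90)
blk=hsv[...,2]<60
for nm,m,z,lo in (("red",red,.05,15),("blk",blk,.085,40)):
    m=m.astype(np.uint8); m[:150]=0;m[245:]=0;m[:,:195]=0;m[:,320:]=0
    n,l,s,ce=cv2.connectedComponentsWithStats(m)
    for i in range(1,n):
        if s[i,4]>=lo: print(nm,ce[i].round(1),s[i],onplane(f,*ce[i],z).round(4),depthpt(f,*ce[i]).round(3))
for p in [(270,135),(240,122),(325,175),(333,190)]: print(p,depthpt(f,*p).round(3))
cv2.imwrite("pics/topc.png",cv2.resize(c[140:245,190:345],None,fx=5,fy=5,interpolation=cv2.INTER_CUBIC))
E
python3 m.py
```

```text
red [254.4 191.9] [250 186  10  12  56] [ 0.5662 -0.038   0.05  ] [ 0.565 -0.038  0.054]
red [292.9 208.2] [288 202  11  13  59] [ 0.5215 -0.1531  0.05  ] [ 0.52  -0.153  0.057]
red [222.  218.1] [217 213  10  12  52] [0.4841 0.0528 0.05  ] [0.483 0.052 0.054]
blk [251.3 169.9] [245 164  13  13 103] [ 0.6232 -0.0279  0.085 ] [ 0.624 -0.028  0.082]
blk [290.3 186.1] [284 180  13  13 109] [ 0.5792 -0.1427  0.085 ] [ 0.578 -0.143  0.089]
blk [218.3 196.8] [212 191  13  13 109] [0.5397 0.0629 0.085 ] [0.541 0.064 0.078]
(270, 135) [ 0.743 -0.077  0.057]
(240, 122) [ 0.806  0.023 -0.005]
(325, 175) [ 0.621 -0.244  0.066]
(333, 190) [ 0.578 -0.269  0.063]
```

View pics/topc.png

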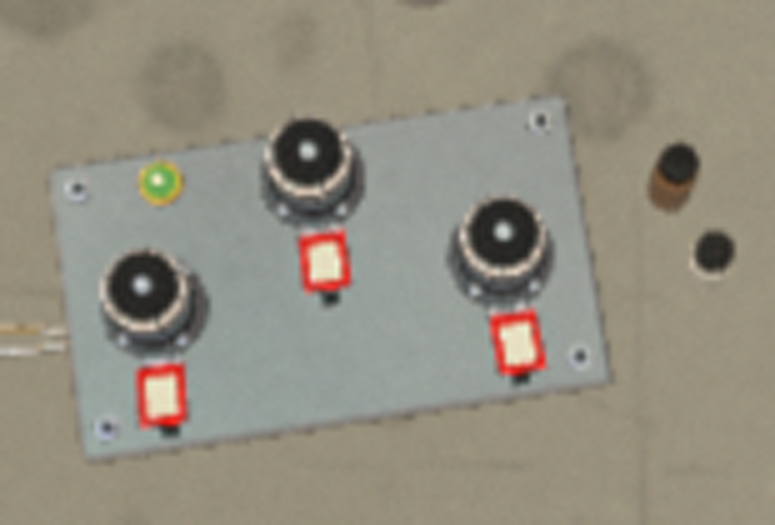

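The measured pads fit the drawing: left to right is 209 mm (nominal 210), the middle sits 65 mm farther back, and yaw is about 10.9°. First I'll turn the tool to line up with the base, close the fingers, and start moving across.

Request:
drive_tool(
  commands=[
    [[0,0,-0.2,0,0,0,0],[0,0,-0.2,0,0,0,0],[0,0,-0.2,0,0,0,0],[0,0,0,-0.3,-1,0,0],[0,0,0,-0.3,-1,0,0],[0,0,0,-0.3,-1,0,0],[0,0,0,-0.3,-1,0,0],[0,0,0,-0.3,-1,0,0],[0,0,0,-0.3,-1,0,0],[0,0,0,-0.3,-1,0,0],[0,0,0,-0.3,-1,0,0],[0,0,0,-0.3,-1,0,0]],
  ],
  newtons=20,
)

```text
t: 1.6
tool_pos: [0.2832, 0.504, 0.2139]
ee_rot: [[-0.982, -0.186, 0.0], [-0.186, 0.982, 0.0], [-0.0, 0.0, -1.0]]
ft_force: [0.6, 0.6, 1.0]
gripper_width: 0.0004
finger_force: 0.0
```

Request:
drive_tool(
  commands=[
    [[0,0,0,-0.3,-1,0,0],[0,0,0,-0.3,-1,0,0],[0,0,0,-0.3,-1,0,0],[0,0,0,-0.3,-1,0,0],[0,0,0,-0.3,-1,0,0],[0,0,0,-0.3,-1,0,0],[0,0,0,-0.3,-1,0,0],[0,0,0,-0.3,-1,0,0],[0,0,0,-0.3,-1,0,0],[0,0,0,-0.3,-1,0,0],[0,0,0,-0.3,-1,0,0],[0,0,0,-0.3,-1,0,0]],
  ],
)

```text
t: 3.1
tool_pos: [0.3985, 0.2816, 0.214]
ee_rot: [[-0.982, -0.186, 0.0], [-0.186, 0.982, 0.0], [-0.0, 0.0, -1.0]]
ft_force: [-0.3, -0.2, -0.3]
gripper_width: 0.0007
finger_force: 0.0
```

```bash
cat >> h.py <<'E'
PADS=dict(left=(.5397,.0629),middle=(.6232,-.0279),right=(.5792,-.1427))
BX=np.array([.982,.189])
def goto(xy,z):
    o=robot.get_obs(); d=np.append(xy,z)-o["tool_pos"]
    print("tool mm",(o["ee_rot"].T@d*1000).round(1))
def st():
    o=robot.get_obs(); print(round(o["t"],2),o["tool_pos"].round(4),o["ft_force"].round(2),o["gripper_width"],o["ee_rot"][:,1].round(3))
E
python3 -c "
from h import *
st()
for p in PADS.values(): goto(p,.1)"
```

```text
3.1 [0.3985 0.2816 0.214 ] [-0.31 -0.2  -0.32] 0.0006988894685268757 [-0.186  0.982  0.   ]
tool mm [ -97.9 -241.1  114. ]
tool mm [-163.1 -345.9  114. ]
tool mm [ -98.4 -450.5  114. ]
```

Request:
drive_tool(
  commands=[
    [[0,0,0,-0.4,-1,0,0],[0,0,0,-0.4,-1,0,0],[0,0,0,-0.4,-1,0,0],[0,0,0,-0.4,-1,0,0],[0,0,0,-0.4,-1,0.4,0],[0,0,0,-0.4,-1,0.5,0],[0,0,0,-0.4,-1,0.5,0],[0,0,0,-0.4,-1,0.5,0],[0,0,0,-0.4,-1,0.5,0],[0,0,0,-0.4,-1,0.5,0],[0,0,0,0,0,0.5,0],[0,0,0,0,0,0,0]],
  ],
)

```text
t: 4.6
tool_pos: [0.5131, 0.1011, 0.1452]
ee_rot: [[-0.983, -0.186, -0.002], [-0.186, 0.983, -0.0], [0.002, 0.0, -1.0]]
ft_force: [0.4, 1.1, 0.4]
gripper_width: 0.0004
finger_force: 0.0
```

```bash
python3 -c "
from h import *
st()
goto(PADS['left'],.1)"
```

```text
4.6 [0.5131 0.1011 0.1452] [0.41 1.13 0.44] 0.0003599237051300549 [-0.186  0.983  0.   ]
tool mm [-19.1 -42.5  45.2]
```

Request:
drive_tool(
  commands=[
    [[0,0,0,-0.4,-0.9,0,0],[0,0,0,-0.4,-0.9,0.5,0],[0,0,0,-0.15,-0.32,0.7,0],[0,0,0,0,0,0.7,0],[0,0,0,0,0,0.36,0],[0,0,0,0,0,0,0],[0,0,0,0,0,0,0]],
  ],
)

```text
t: 5.48
tool_pos: [0.5406, 0.0634, 0.101]
ee_rot: [[-0.982, -0.187, 0.0], [-0.187, 0.982, 0.0], [-0.0, -0.0, -1.0]]
ft_force: [0.7, 0.1, 0.4]
gripper_width: 0.0007
finger_force: 0.0
```

Run:
```python
from h import *
st(); goto(PADS['left'],.085)
o=robot.get_obs(); f=grab_frame("wrist"); cv2.imwrite("pics/w1.png",f["color"])
st()
```

```text
5.47 [0.5406 0.0634 0.101 ] [0.66 0.05 0.39] 0.0007111400790440642 [-0.187  0.982 -0.   ]
tool mm [ 1.  -0.3 16. ]
5.53 [0.5407 0.0634 0.1011] [-0.33  0.61  1.26] 0.0005075059661267959 [-0.187  0.982 -0.   ]
```

View pics/w1.png

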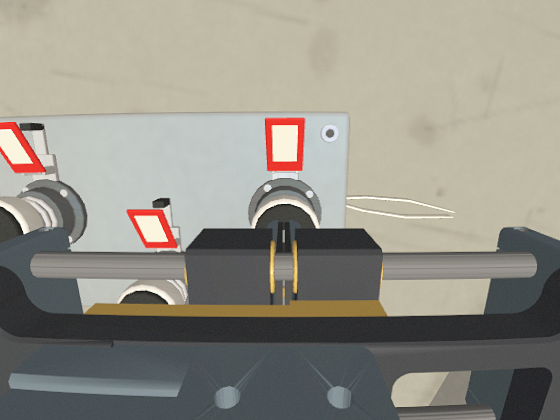

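The wrist view shows the closed fingers (around column 284) centred over the left pad (around column 285, row 215), with the tweezers clear to the side. Next is the press.

Request:
drive_tool(
  commands=[
    [[0,0,0,0,0,0.5,0],[0,0,0,0,0,0.15,0],[0,0,0,0,0,0.1,0],[0,0,0,0,0,0.1,0],[0,0,0,0,0,0.1,0],[0,0,0,0,0,0.1,0],[0,0,0,0,0,0,0],[0,0,0,0,0,0,0],[0,0,0,0,0,0,0]],
  ],
)

```text
t: 6.65
tool_pos: [0.5405, 0.0631, 0.0803]
ee_rot: [[-0.982, -0.186, -0.0], [-0.186, 0.982, -0.0], [0.0, 0.0, -1.0]]
ft_force: [-5.9, 0.5, 12.3]
gripper_width: 0.0004
finger_force: 6.2
```

```bash
cat >> h.py <<'E'
def force(n=8):
    F=[];Z=[]
    for _ in range(n):
        o=robot.get_obs(); F.append(o["ft_force"]); Z.append(o["tool_pos"][2]); grab_frame("wrist")
    print("F",np.mean(F,0).round(2),"sd",np.std(F,0).round(2),"z",np.mean(Z).round(4))
E
python3 -c "
from h import *
st();force()"
```

```text
6.65 [0.5405 0.0631 0.0803] [-5.86  0.48 12.35] 0.00041210320988774795 [-0.186  0.982  0.   ]
F [-5.25 -0.41 12.2 ] sd [0.43 0.47 0.35] z 0.0803
```

The left mount takes 12.2 N at 4.7 mm, so it is firm. I'll release it and go to the middle one.

Request:
drive_tool(
  commands=[
    [[0,0,0,0,0,-0.25,0],[0,0,0,0,0,-0.5,0],[0,0,0,0,0,-0.5,0],[0,0,0,-0.5,-0.8,0,0],[0,0,0,-0.5,-0.8,0,0],[0,0,0,-0.5,-0.8,0,0],[0,0,0,-0.5,-0.8,0,0],[0,0,0,-0.5,-0.8,0,0],[0,0,0,-0.5,-0.8,0,0],[0,0,0,-0.3,-0.4,0,0],[0,0,0,0,0,0,0],[0,0,0,0,0,0,0]],
  ],
)

```text
t: 8.55
tool_pos: [0.6243, -0.0264, 0.1046]
ee_rot: [[-0.982, -0.187, -0.0], [-0.187, 0.982, 0.0], [0.0, 0.0, -1.0]]
ft_force: [-0.8, 0.6, -1.0]
gripper_width: 0.0003
finger_force: 0.0
```

```bash
python3 -c "
from h import *
goto(PADS['middle'],.080);force(4)"
```

```text
tool mm [ 1.4 -1.2 24.6]
F [-0.18  0.19 -0.64] sd [0.54 0.41 0.25] z 0.1047
```

Request:
drive_tool(
  commands=[
    [[0,0,0,0.05,-0.05,0.5,0],[0,0,0,0,0,0.33,0],[0,0,0,0,0,0.1,0],[0,0,0,0,0,0.1,0],[0,0,0,0,0,0.1,0],[0,0,0,0,0,0.1,0],[0,0,0,0,0,0,0],[0,0,0,0,0,0,0],[0,0,0,0,0,0,0]],
  ],
)

```text
t: 9.88
tool_pos: [0.6239, -0.0279, 0.0803]
ee_rot: [[-0.982, -0.186, -0.0], [-0.186, 0.982, -0.0], [0.0, -0.0, -1.0]]
ft_force: [-4.1, -0.6, 5.1]
gripper_width: 0.0004
finger_force: 2.7
```

```bash
python3 -c "
from h import *
st();force()"
```

```text
9.88 [ 0.6239 -0.0279  0.0803] [-4.08 -0.63  5.08] 0.00043550437857835066 [-0.186  0.982 -0.   ]
F [-3.69  0.26  5.38] sd [0.21 0.75 0.56] z 0.0803
```

The middle mount takes 5.4 N at 4.7 mm, so it looks like the soft one. I still have to press the right one.

Request:
drive_tool(
  commands=[
    [[0,0,0,0,0,-0.25,0],[0,0,0,0,0,-0.5,0],[0,0,0,0,0,-0.5,0],[0,0,0,0.5,-0.8,0,0],[0,0,0,0.5,-0.8,0,0],[0,0,0,0.5,-0.8,0,0],[0,0,0,0.5,-0.8,0,0],[0,0,0,0.5,-0.8,0,0],[0,0,0,0.5,-0.8,0,0],[0,0,0,0.2,-0.4,0,0],[0,0,0,0,0,0,0],[0,0,0,0,0,0,0]],
  ],
)

```text
t: 11.78
tool_pos: [0.5806, -0.1417, 0.1052]
ee_rot: [[-0.982, -0.187, 0.0], [-0.187, 0.982, 0.0], [-0.0, 0.0, -1.0]]
ft_force: [0.3, -0.0, -0.0]
gripper_width: 0.0007
finger_force: 0.0
```

```bash
python3 -c "
from h import *
goto(PADS['right'],.080);force(4)"
```

```text
tool mm [ 1.6 -0.7 25.2]
F [ 0.48 -0.    0.43] sd [0.44 0.37 0.68] z 0.1051
```

Request:
drive_tool(
  commands=[
    [[0,0,0,0.05,-0.05,0.5,0],[0,0,0,0,0,0.35,0],[0,0,0,0,0,0.1,0],[0,0,0,0,0,0.1,0],[0,0,0,0,0,0.1,0],[0,0,0,0,0,0.1,0],[0,0,0,0,0,0,0],[0,0,0,0,0,0,0],[0,0,0,0,0,0,0]],
  ],
)

```text
t: 13.1
tool_pos: [0.5795, -0.1432, 0.0807]
ee_rot: [[-0.982, -0.186, -0.0], [-0.186, 0.982, 0.0], [0.0, 0.0, -1.0]]
ft_force: [-5.8, 1.4, 10.0]
gripper_width: 0.0005
finger_force: 5.1
```

```bash
python3 -c "
from h import *
st();force()"
```

```text
13.1 [ 0.5795 -0.1432  0.0807] [-5.81  1.37  9.99] 0.0005102619007983611 [-0.186  0.982  0.   ]
F [-5.75  1.74 10.2 ] sd [0.57 0.58 0.46] z 0.0806
```

The right mount takes 10.2 N, so the middle one is the soft mount. I'll lift off and move over its tag.

Request:
drive_tool(
  commands=[
    [[0,0,0,0,0,-0.25,0],[0,0,0,0,0,-0.5,0],[0,0,0,0,0,-0.5,0],[0,0,0,0,0.8,0,0],[0,0,0,0,0.8,0,0],[0,0,0,0,0.8,0,0],[0,0,0,0,0.8,0,0],[0,0,0,0,0.8,0,0],[0,0,0,-0.1,0.8,0,0],[0,0,0,0,0.4,0,0],[0,0,0,0,0,0,0],[0,0,0,0,0,0,0]],
  ],
)

```text
t: 15.0
tool_pos: [0.5623, -0.0409, 0.1052]
ee_rot: [[-0.983, -0.186, 0.0], [-0.186, 0.983, -0.0], [-0.0, -0.0, -1.0]]
ft_force: [0.6, 0.4, -0.5]
gripper_width: 0.0003
finger_force: 0.0
```

Run:
```python
from h import *
goto(np.array(PADS['middle'])-.062*BX,.041);force(4)
f=grab_frame("wrist"); cv2.imwrite("pics/w2.png",f["color"])
```

```text
tool mm [-0.2  1.3 64.2]
F [ 0.14  0.32 -0.16] sd [0.62 0.71 0.22] z 0.1051
```

View pics/w2.png

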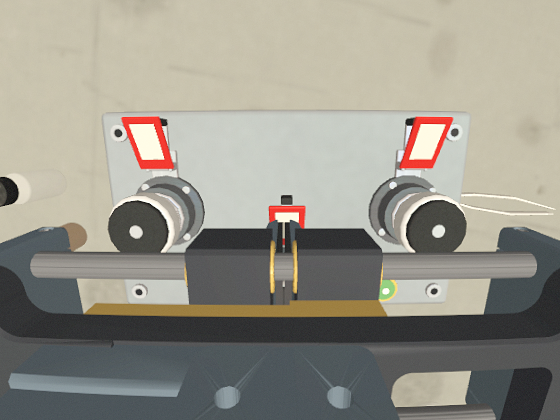

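The fingers (around column 284) are centred over the middle tag (around 287,215), and the side tags at (148,142) and (427,142) are still standing. Next I'll fold the middle tag.

Request:
drive_tool(
  commands=[
    [[0,0,0,0,0.05,0.8,0],[0,0,0,0,0,0.8,0],[0,0,0,0,0,0.3,0],[0,0,0,0,0,0.2,0],[0,0,0,0,0,0.2,0],[0,0,0,0,0,0.2,0],[0,0,0,0,0,0.2,0],[0,0,0,0,0,0.2,0],[0,0,0,0,0,0.1,0],[0,0,0,0,0,0.1,0],[0,0,0,0,0,0,0],[0,0,0,0,0,0,0]],
  ],
)

```text
t: 16.75
tool_pos: [0.5621, -0.0396, 0.0432]
ee_rot: [[-0.982, -0.186, 0.0], [-0.186, 0.982, -0.0], [-0.0, -0.0, -1.0]]
ft_force: [0.1, 0.3, 0.6]
gripper_width: 0.0005
finger_force: 0.0
```

```bash
python3 -c "
from h import *
st();force(4)"
```

```text
16.75 [ 0.5621 -0.0396  0.0432] [0.12 0.28 0.62] 0.0005247275613745513 [-0.186  0.982 -0.   ]
F [ 0.06 -0.08 -0.18] sd [0.17 0.24 0.52] z 0.0432
```

Request:
drive_tool(
  commands=[
    [[0,0,0,0,0,0.05,0],[0,0,0,0,0,0.05,0],[0,0,0,0,0,0.03,0],[0,0,0,0,0,0,0],[0,0,0,0,0,0,0]],
  ],
)

```text
t: 17.58
tool_pos: [0.562, -0.0397, 0.0411]
ee_rot: [[-0.982, -0.186, -0.0], [-0.186, 0.982, -0.0], [0.0, 0.0, -1.0]]
ft_force: [-6.8, 0.6, 15.0]
gripper_width: 0.0007
finger_force: 7.4
```

The tag met its rest at 41.1 mm with 15 N. I'll lift clear and check.

Request:
drive_tool(
  commands=[
    [[0,0,0,0,0,-0.3,0],[0,0,0,0,0,-0.6,0],[0,0,0,0,0,-1,0],[0,0,0,0,0,-1,0],[0,0,0,0,0,-1,0],[0,0,0,0,0,-1,0],[0,0,0,0.5,0,-1,0],[0,0,0,0.5,0,-1,0],[0,0,0,0.5,0,-1,0],[0,0,0,0,0,0,0],[0,0,0,0,0,0,0]],
  ],
)

```text
t: 18.95
tool_pos: [0.5326, -0.0452, 0.1983]
ee_rot: [[-0.982, -0.186, -0.0], [-0.186, 0.982, 0.0], [0.0, 0.0, -1.0]]
ft_force: [-0.4, -0.2, -0.2]
gripper_width: 0.0004
finger_force: 0.0
```

Run:
```python
from h import *
st();force(2)
a=grab_frame("scene")["color"]; b=grab_frame("wrist")["color"]
r=lambda c:cv2.resize(c,(400,300))
cv2.imwrite("pics/end.png",np.vstack([cv2.resize(a[180:300,150:390],(800,400))[:,:800],np.hstack([r(b)[:200],r(grab_frame("top")["color"])[80:280]])]))
```

```text
18.95 [ 0.5326 -0.0452  0.1983] [-0.43 -0.22 -0.2 ] 0.00043045915045842166 [-0.186  0.982  0.   ]
F [-0.59 -0.1  -0.3 ] sd [0.15 0.12 0.1 ] z 0.1981
```

View pics/end.png

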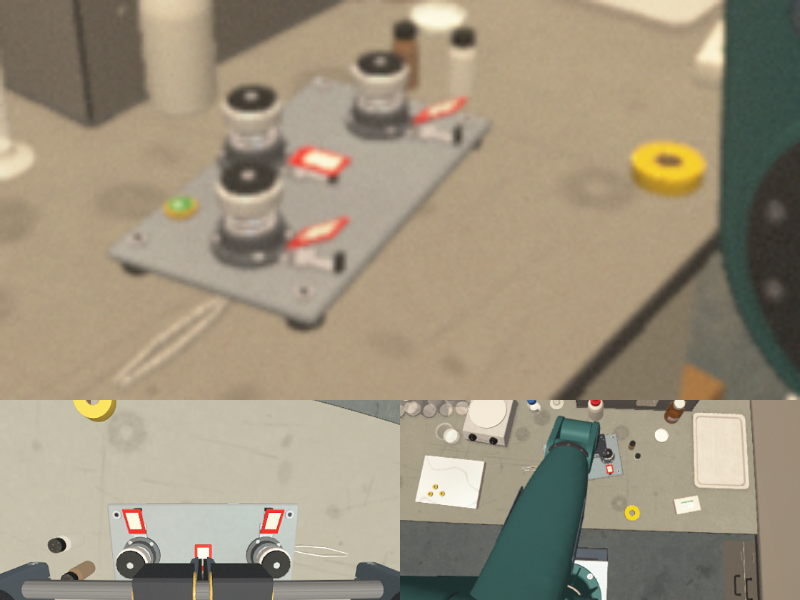

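The middle tag (around 318,160 in the scene crop) lies flat on its rest. The other two, at (318,232) and (440,110), stand, and the vials, tweezers and tape are where they were. Handing in now.

```bash
python3 -c "
from bench import workorder
print(workorder.sign_off())"
```

```text
the job is handed in; nothing more can be done
None
```

I pressed the three pads left to right (12.2 N, 5.4 N and 10.2 N, each at about 4.5 mm), folded the soft middle mount's tag flat, left the other two standing, and handed the job in at about 19 s.

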